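# Dispense a slide and present its frosted end

## Task

Push the lever of the slide dispenser over to its stop so that it shoves a slide out onto the open ledge, and let the lever spring back. Then find the frosted end of that slide by its notched corner, take the slide by its plain half and present it: finish while still holding it in the gripper, about 20 cm above the worktop, label side up, tilted about 45 degrees with the frosted end uppermost. Do not drop it, and leave the spare slide and the other things on the bench where they are.

Things in the scene. Friction and masses are not known exactly. Their poses are not given: they have to be found in the camera images.
- dispenser: grey slide dispenser, fixed; origin at worktop level, z up. Base plate 12 mm thick, x -100 to 75, y -142 to 142 mm. Rail 22 mm wide along y at x = 0, top at z = 40 mm: y -130 to 0 lies under a hood (52 mm wide, top at z = 55), y 0 to 130 is the open ledge, ended by a lip 3 mm above the rail. A slide on it overhangs the rail by 9 mm each side
- ledge (a point): top of the rail, z = 40 mm, where the middle of the pushed-out slide comes to lie (up to 20 mm further out). The lever drives a pusher that shoves the slide along the dispenser's +y, its inner end at least 12 mm clear of the hood; the pusher goes back with the lever and leaves the slide lying
- spare_rest (a point): middle of the spare rest, a second open rail 22 mm wide along y beside the hood, top at z = 40 mm; the spare slide lies on it
- lever (a joint): angle of the sprung lever, rad: 0 = at rest, leaning 0.5 rad from upright to the dispenser's -y; 1.0 = at its stop, leaning 0.5 rad to +y. Its axis is parallel to the dispenser's x. 1.5 N at the knob starts it, 4 to 5 N hold it at the stop; released, it springs back to 0
- lever_knob (a point): centre of the black ball knob, 28 mm across, on the end of the 10 mm thick steel lever, 130 mm from the pivot; at rest 160 mm above the worktop, 175 mm at the top of its swing
- lever_pivot (a point): pivot of the lever, in the plane of its swing, 45 mm above the worktop
- slide_1: plain white glass slide 100 x 40 x 6 mm; two alike, one under the hood, one (the spare) on the spare rest, either may be either. Origin: centre of its underside; x along it to the frosted end, z out of its label side (up at the start). A 14 x 14 mm notch in the (+x, +y) corner marks the frosted end (the frosting itself hardly shows), which may point either way along the rail; the plain end (-x) is whole
- slide_2: plain white glass slide 100 x 40 x 6 mm; two alike, one under the hood, one (the spare) on the spare rest, either may be either. Origin: centre of its underside; x along it to the frosted end, z out of its label side (up at the start). A 14 x 14 mm notch in the (+x, +y) corner marks the frosted end (the frosting itself hardly shows), which may point either way along the rail; the plain end (-x) is whole
- petri_dish: bystander: lidded petri dish, 66 mm across, 16 mm high, past the outer end of the ledge; origin at the centre of its underside
- marker: bystander: marker pen, 132 mm long, 13 mm thick, lying in front of the ledge; origin on its underside at the middle
- tape_roll: bystander: roll of tape, 66 mm across, 19 mm high, right of the dispenser; origin at the centre of its underside

How it is judged (in metres and radians):
On the way, in this order (a step that is already met when the one before it is completed fails the run):
1. the lever is swung to its stop and a slide is out on the ledge (value of joint lever above 0.94 rad and ((y of slide_1 in the frame of dispenser above 0.05 m and horizontal distance between slide_1 and ledge below 0.03 m) or (y of slide_2 in the frame of dispenser above 0.05 m and horizontal distance between slide_2 and ledge below 0.03 m))).
2. the lever has sprung back, the slide staying on the ledge (value of joint lever below 0.08 rad and ((y of slide_1 in the frame of dispenser above 0.05 m and horizontal distance between slide_1 and ledge below 0.03 m) or (y of slide_2 in the frame of dispenser above 0.05 m and horizontal distance between slide_2 and ledge below 0.03 m))), for 0.2 s.
At the end, for the whole second after the job is handed in: Gripper holds the dispensed slide still by its plain half (5 mm or more from the middle), origin over 0.15 m up, frosted end at least 30 deg above level, label side within 72 deg of straight up, clear of the dispenser; lever back (below 0.08 rad); spare within 10 mm of its place (((height (world z) of slide_1 above 0.15 m and angle between slide_1's own x axis and vertical below 1.05 rad and angle between slide_1's own z axis and vertical below 1.25 rad and x of the grasp point in the frame of slide_1 below -0.005 m and contact force between the fingers and slide_1 above 0.5 N and contact force between slide_1 and dispenser below 0.1 N and linear speed of slide_1 below 0.03 m/s and distance of slide_2 from where it was at the start of the episode below 0.01 m and value of joint lever below 0.08 rad) or (height (world z) of slide_2 above 0.15 m and angle between slide_2's own x axis and vertical below 1.05 rad and angle between slide_2's own z axis and vertical below 1.25 rad and x of the grasp point in the frame of slide_2 below -0.005 m and contact force between the fingers and slide_2 above 0.5 N and contact force between slide_2 and dispenser below 0.1 N and linear speed of slide_2 below 0.03 m/s and distance of slide_1 from where it was at the start of the episode below 0.01 m and value of joint lever below 0.08 rad))); the arm keeps its last pose, push and grip.
It fails at once if the spare slide is disturbed (distance of each of slide_1, slide_2 from where it was at the start of the episode above 0.015 m).
It fails at once if a slide is dropped or knocked off (height (world z) of any of slide_1, slide_2 below 0.03 m).
It fails at once if a bystander is pushed away by more than 30 mm (distance of any of petri_dish, marker, tape_roll from where it was at the start of the episode above 0.03 m).
It also fails if it takes over 53 s, if anything falls off the work surface, if the arm or the gripper's body presses on something with over 40 N, if the wrist force passes 120 N, or if a joint passes its speed limit or range.

## Robot

A 6-joint arm with a two-finger parallel gripper is mounted at the origin on a cart in front of the work surface, level with it; the furniture and walls round the work are solid. World frame = base frame: x ahead of the robot, y to its left, z up, the work surface at z = 0. Lengths are in mm, angles in rad, forces in N, time in s.
With the tool pointing down it reaches from about 350 to 725 mm from the base axis. Payload 6 kg.
Tool frame: the origin (TCP) lies at the very end of the fingers, on their centre line; the grasp point (between the pads) lies 19 mm behind it; z points along the fingers, y is the line along which they close (so a half turn about z gives the same grasp; the last joint's range is limited). The gripper opens to 85 mm and grips with 20 to 120 N. Pads are 22 mm wide; open, the fingers measure 114 mm over their backs; the gripper's body (76 mm by 85 mm) begins 54 mm behind the grasp point. The pads swing forward as they close: fully open they stand 13 mm farther back than shut.
Start: joints at [1.499, 0.04, 0.085, 0, -1.615, -0.334], TCP at [236.825, 551.26, 231.261] pointing down, gripper open.
Joint ranges: [-2.56, 2.56], [-1.29, 2.01], [-1.08, 1.49], [-3.29, 1.98], [-2.81, -0.18], [-2.99, 2.99]. Speed limits (rad/s): [2.57, 2.57, 3.01, 3.14, 3.14, 3.14].

## Interface

Orientations are given as a rotation vector (axis times angle).
In Python, from workcell import robot, camera, get_calibration, workorder gives the robot as it stands.
- The arm moves only by the tool servo_tool, never from a script. Its argument "commands" is a list that holds one entry, the list of rows, each a list of 5 numbers: the shift along the tool's x, y, z in mm, then the turn about the tool's z in degrees, then the finger opening in mm, from 0 to 85.4. A call has exactly 8 rows; each row shifts and turns the commanded pose from where the row before left it, along the tool's axes as they then stand; what a row does not reach is not made up. A row lasts 1/8 s, in which the tool goes at most 62.5 mm and 10.7 degrees, less where a joint would pass 70% of its speed; a pose out of reach is approached as far as the arm can. A call is refused whole if a number of a shift passes 62.5 or a number of a turn 10.7, either way. A call with a gripper value outside its range is refused whole. The fingers move at their own pace and stop on an object; "squeeze" is the grip in N (left out, the last holds). Time passes only in rows, so rows that do not move let the fingers close, or fill a call up. It gives the time, the measured TCP pose, the force, the opening and the grip force at its end, in the units of the state.
- robot.read_state(): the state, without advancing time (a new reading comes with each control period).
- camera(name): name is "side" or "top" or "wrist"; returns the picture (384x512x3 uint8, red, green, blue); there is no depth.
- get_calibration(name): a dict with "camera_matrix" (3x3 intrinsics, pixels), "k1" (the pictures are not rectified: a ray, as slopes to the right and down, at radius r is drawn at 1 + k1 r^2 times it, then the intrinsics apply), "T" (4x4, takes a point from camera to world coordinates); the wrist camera has in their place "mount" (4x4, takes a point from camera to tool coordinates, whose origin is the TCP and whose axes are the flange's). Camera axes: x right, y down, z forward; pixel columns grow to the right and rows downward; lengths in mm; the calibration is good to about 2 mm. A picture is of the moment at which its call begins: read the wrist's pose just before it. get_calibration takes no time and is no camera call.
- workorder.job_done(): hands the job in; it is judged then, once.
The state is a dict: "clock": time; "qpos": joint angles; "qvel": joint speeds; "joint_efforts": joint torques, N m; "eef_pos": TCP position; "orientation": TCP orientation; "ft_force": force on the tool from outside, world axes, zero at the start; "moment": the same for the moment, N m; "finger_gap": opening from 0.0 (shut) to 1.0 (fully open); "grasp_force": force on a finger pad.
Only numpy, scipy, OpenCV 4.12 (cv2) and the standard library are available. Lean on these libraries where they do the work, as an engineer would, in place of code of your own. Each camera call takes 0.05 s, during which the arm holds its last target. There are 200 camera calls.

## Working session

There is one attempt and no reset: what is moved stays moved. The work goes in short steps, Python scripts to look and compute and a tool call to move; the robot and the scene stay as the last step left them, time stands still between calls to the robot, and variables do not carry over. Pictures are saved under pics/ and viewed, at most 10 in all, crops included, and the job is handed in when it is done.

Besides the shell and the picture viewer there is one more tool, called after "Call:" in YAML: its name, and indented under it one key for each argument. servo_tool: Moves the arm, as the interface text tells. Its arguments: {"type":"object","properties":{"commands":{"type":"array","items":{"type":"array","items":{"type":"array","items":{"type":"number"}}}},"squeeze":{"type":"number"}},"required":["commands"]}

```bash
ls; mkdir -p pics; python3 - <<'E'
from workcell import robot,camera,get_calibration
import cv2,numpy as np
s=robot.read_state();print(s)
for n in("top","side"):
    cv2.imwrite(f"pics/{n}0.png",camera(n)[:,:,::-1]); c=get_calibration(n);print(n,c)
print(get_calibration("wrist"))
E
```

```text
pics
{'clock': 0.0, 'qpos': array([ 1.49871260e+00,  4.08039298e-02,  8.38024256e-02, -4.62291324e-04,
       -1.61546424e+00, -3.33723125e-01]), 'qvel': array([-3.47808695e-04, -1.11956068e-05, -1.81438911e-03,  3.52892657e-04,
        1.29401303e-03,  1.25614657e-04]), 'joint_efforts': array([-2.85721194e-05, -3.68205571e+01,  3.47423136e+01,  6.93227246e+00,
       -5.32850550e-03, -4.05556889e-06]), 'eef_pos': array([236.63925456, 551.01612505, 230.27896659]), 'orientation': array([ 3.07547102e+00, -6.32698198e-01, -3.76990697e-04]), 'ft_force': array([ 0.00970928,  0.6555009 , -1.01347896]), 'moment': array([ 0.01232525,  0.02358457, -0.00609148]), 'grasp_force': 0.0, 'finger_gap': 1.001845197538894}
top {'camera_matrix': array([[441.12921735,   0.        , 265.68358003],
       [  0.        , 441.12921735, 189.81019052],
       [  0.        ,   0.        ,   1.        ]]), 'k1': -0.08261691135915952, 'T': array([[-1.45120464e-02, -9.97008813e-01,  7.59132915e-02,
         4.31933200e+02],
       [-9.99672724e-01,  1.60665987e-02,  1.99074953e-02,
        -4.94104365e+01],
     
[... 572 characters left out ...]
 -9.01755978e-01, -4.32227591e-01,
         5.19619992e+02],
       [ 0.00000000e+00,  0.00000000e+00,  0.00000000e+00,
         1.00000000e+00]])}
{'camera_matrix': array([[309.51444589,   0.        , 258.61321   ],
       [  0.        , 309.51444589, 197.13262204],
       [  0.        ,   0.        ,   1.        ]]), 'k1': 0.0039149498552896985, 'mount': array([[-2.20557359e-04, -9.47607477e-01, -3.19437036e-01,
         8.20383454e+01],
       [ 9.99999976e-01, -2.11028994e-04, -6.44405585e-05,
         5.57238983e-01],
       [-6.34612123e-06, -3.19437043e-01,  9.47607501e-01,
        -1.42619656e+02],
       [ 0.00000000e+00,  0.00000000e+00,  0.00000000e+00,
         1.00000000e+00]])}
```

View pics/top0.png

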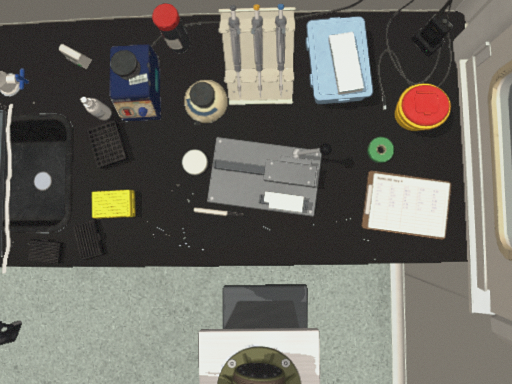

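View pics/side0.png

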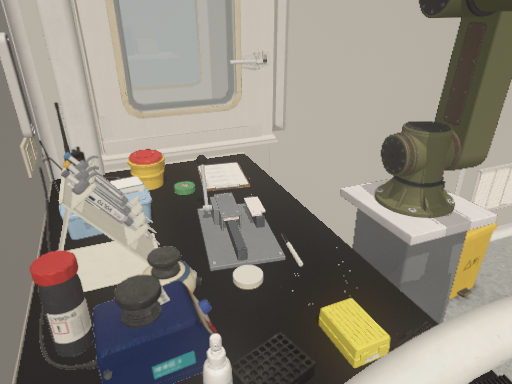

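The top view shows the dispenser at about (265,177). The ledge points image-left, the hood is on the right, and the spare lies at (285,201). The lever is near (325,150), the dish at (195,162), the marker at (210,211) and the tape at (380,150). I'll zoom in for accurate features.

```bash
python3 - <<'E'
import cv2
a=cv2.imread("pics/top0.png")[125:225,175:365]
cv2.imwrite("pics/c.png",cv2.resize(a,None,fx=4.2,fy=4.2,interpolation=cv2.INTER_CUBIC))
a=cv2.imread("pics/side0.png")[145:305,160:320]
cv2.imwrite("pics/d.png",cv2.resize(a,None,fx=3.7,fy=3.7,interpolation=cv2.INTER_CUBIC))
E
```

```text
(no output)
```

View pics/c.png

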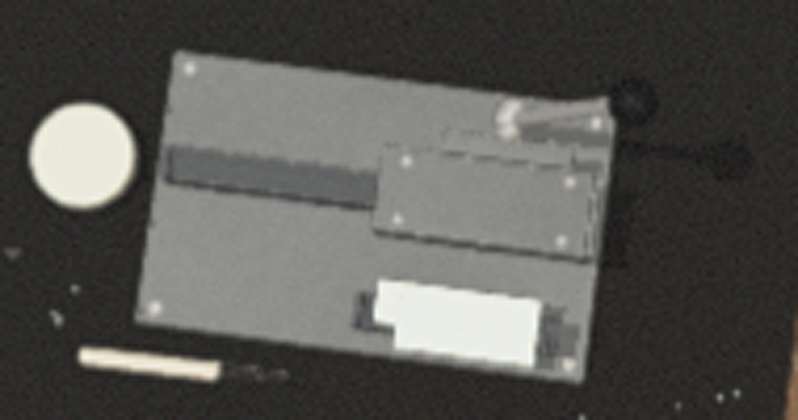

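View pics/d.png

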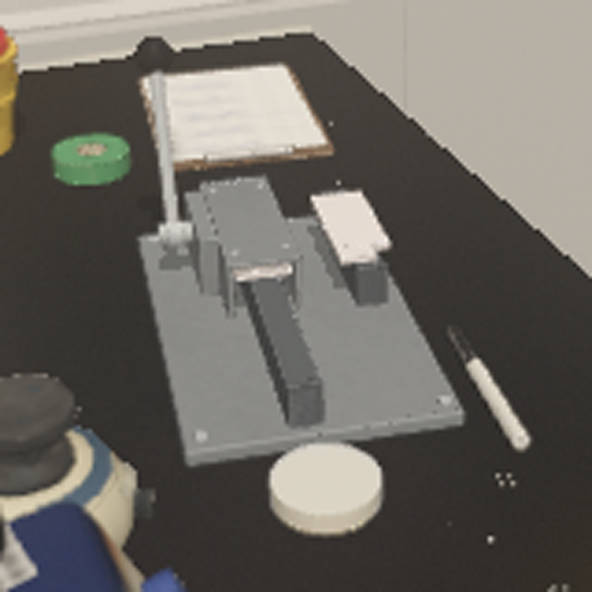

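The crops show the plate corners at (175,52), (137,323) and (582,382), and the knob at (632,100). The lever is on the +x side and the dispenser's +y points image-left. The spare's notch is irrelevant here. Next I'll compute the poses.

```bash
cat > h.py <<'E'
import numpy as np,cv2
from workcell import robot,camera,get_calibration
from scipy.spatial.transform import Rotation as R
def ray(n,uv,st=None):
    c=get_calibration(n);K=c["camera_matrix"]
    p=cv2.undistortPoints(np.array([[uv]],float),K,np.array([c["k1"],0,0,0.]))[0,0]
    if n=="wrist":
        T=np.eye(4);T[:3,:3]=R.from_rotvec(st["orientation"]).as_matrix();T[:3,3]=st["eef_pos"];T=T@c["mount"]
    else:T=c["T"]
    return T[:3,3],T[:3,:3]@np.array([p[0],p[1],1])
def plane(n,uv,z,st=None):
    o,d=ray(n,uv,st);return o+d*(z-o[2])/d[2]
def tri(rs):
    A=0;b=0
    for o,d in rs:
        d=d/np.linalg.norm(d);P=np.eye(3)-np.outer(d,d);A=A+P;b=b+P@o
    x=np.linalg.solve(A,b);return x,[np.linalg.norm(np.cross(x-o,d/np.linalg.norm(d))) for o,d in rs]
def fit(L,W):
    L=np.array(L,float);W=np.array(W)[:,:2];l=L-L.mean(0);w=W-W.mean(0)
    th=np.arctan2((l[:,0]*w[:,1]-l[:,1]*w[:,0]).sum(),(l*w).sum())
    M=np.array([[np.cos(th),-np.sin(th)],[np.sin(th),np.cos(th)]]);t=W.mean(0)-M@L.mean(0)
    return th,M,t,W-(L@M.T+t)
E
python3 - <<'E'
from h import *
np.set_printoptions(precision=1,suppress=True)
c=lambda u,v:((u+.5)/4.2-.5+175,(v+.5)/4.2-.5+125)
d=lambda u,v:((u+.5)/3.7-.5+160,(v+.5)/3.7-.5+145)
W=[plane("top",c(*p),12) for p in[(175,52),(137,323),(582,382)]]
L=[(75,142),(-100,142),(-100,-142)]
th,M,t,r=fit(L,W);print("th",np.degrees(th),"t",t,"res",r)
W2=[plane("side",d(*p),12) for p in[(190,455),(463,413)]]
print("side corners",W2[0],W2[1],"top",W[0],W[1])
k=tri([ray("top",c(632,100)),ray("side",d(155,52))]);print("knob",k, plane("top",c(632,100),160),plane("side",d(155,52),160))
print("knob in disp",M.T@(k[0][:2]-t))
p=plane("top",c(508,118),50);print("pivot d",M.T@(p[:2]-t))
for n,q,z in[("dish",(83,156),16),("marker a",(80,355),10),("marker b",(290,377),10),("hood end L",(375,233),55)]:
    p=plane("top",c(*q),z);print(n,p,M.T@(p[:2]-t))
print("ledge world",M@[0,65]+t)
E
```

```text
th -8.402696191065202 t [569.9 -25.3] res [[-0.5 -0.2]
 [ 0.1 -0.8]
 [ 0.3  1.1]]
side corners [662.7 107.7  12. ] [494.5 131.6  12. ] top [664.3 104.   12. ] [491.8 129.   12. ]
knob (array([ 601.5, -167.7,  162.3]), [np.float64(1.3037177878848625), np.float64(1.3037177878848567)]) [ 603.2 -168.4  160. ] [ 599.  -172.7  160. ]
knob in disp [  52.2 -136.3]
pivot d [ 53.2 -72.9]
dish [598.  162.4  16. ] [  0.4 189.7]
marker a [472.2 165.6  10. ] [-124.5  174.6]
marker b [456.5  32.9  10. ] [-120.7   40.9]
hood end L [542.  -22.9  55. ] [-27.9  -1.7]
ledge world [579.3  39. ]
```

```bash
cat >> h.py <<'E'
th=np.radians(-8.4);M=np.array([[np.cos(th),-np.sin(th)],[np.sin(th),np.cos(th)]]);t=np.array([569.9,-25.3])
def plan(target_d,z,head,n,turnrows=8):
    """rows from the present pose to dispenser-frame (x,y), z; head = tool-x heading deg (world)"""
    s=robot.read_state();Rm=R.from_rotvec(s["orientation"]).as_matrix();p=s["eef_pos"]
    h=np.degrees(np.arctan2(Rm[1,0],Rm[0,0]));dh=(head-h+180)%360-180
    g=np.r_[M@np.array(target_d)+t,z];st=(g-p)/n
    print("pos",p.round(1),"disp",(M.T@(p[:2]-t)).round(1),"head",round(h,1),"goal",g.round(1))
    for i in range(n):
        a=np.radians(h);x=np.array([np.cos(a),np.sin(a)]);y=np.array([np.sin(a),-np.cos(a)])
        tr=-dh/turnrows if i<turnrows else 0
        print([round(float(x@st[:2]),1),round(float(y@st[:2]),1),round(float(-st[2]),1),round(tr,1)]);h-=tr
E
python3 -c "
from h import *
plan((52.2,-185),235,-98.4,16)"
```

```text
pos [236.7 551.  230.4] disp [-413.8  521.5] head -23.3 goal [ 594.5 -215.9  235. ]
[39.5, 35.2, -0.3, np.float64(9.4)]
[44.7, 28.3, -0.3, np.float64(9.4)]
[48.7, 20.6, -0.3, np.float64(9.4)]
[51.4, 12.4, -0.3, np.float64(9.4)]
[52.8, 3.8, -0.3, np.float64(9.4)]
[52.7, -4.8, -0.3, np.float64(9.4)]
[51.2, -13.4, -0.3, np.float64(9.4)]
[48.3, -21.5, -0.3, np.float64(9.4)]
[44.2, -29.1, -0.3, 0]
[44.2, -29.1, -0.3, 0]
[44.2, -29.1, -0.3, 0]
[44.2, -29.1, -0.3, 0]
[44.2, -29.1, -0.3, 0]
[44.2, -29.1, -0.3, 0]
[44.2, -29.1, -0.3, 0]
[44.2, -29.1, -0.3, 0]
```

Call:
servo_tool:
  commands:
    - [[39.5, 35.2, -0.5, 9.4, 14], [44.7, 28.3, -0.5, 9.4, 14], [48.7, 20.6, -0.5, 9.4, 14], [51.4, 12.4, -0.5, 9.4, 14], [52.8, 3.8, -0.5, 9.4, 14], [52.7, -4.8, -0.5, 9.4, 14], [51.2, -13.4, -0.5, 9.4, 14], [48.3, -21.5, -0.5, 9.4, 14]]

```text
clock: 1.1
eef_pos: [415.9, 166.1, 235.2]
orientation: [-2.046, 2.384, 0.0]
ft_force: [0.8, 0.5, 1.1]
finger_gap: 0.166
grasp_force: 0.0
```

```bash
python3 -c "
from h import *
plan((52.2,-185),235,-98.4,8)
s=robot.read_state();print(s['qpos'].round(2),s['clock'],s['finger_gap'])"
```

```text
pos [415.9 166.1 235.2] disp [-180.3  166.8] head -98.7 goal [ 594.5 -215.9  235. ]
[43.8, -29.3, 0.0, np.float64(-0.0)]
[43.8, -29.3, 0.0, np.float64(-0.0)]
[43.9, -29.3, 0.0, np.float64(-0.0)]
[43.9, -29.2, 0.0, np.float64(-0.0)]
[43.9, -29.2, 0.0, np.float64(-0.0)]
[43.9, -29.2, 0.0, np.float64(-0.0)]
[43.9, -29.1, 0.0, np.float64(-0.0)]
[44.0, -29.1, 0.0, np.float64(-0.0)]
[ 0.83 -0.37 -0.27 -0.   -1.67 -0.99] 1.1 0.16609469742447622
```

Call:
servo_tool:
  commands:
    - [[44, -29.2, 0, 0, 14], [44, -29.2, 0, 0, 14], [44, -29.2, 0, 0, 14], [44, -29.2, 0, 0, 14], [44, -29.2, 0, 0, 14], [44, -29.2, 0, 0, 14], [44, -29.2, 0, 0, 14], [44, -29.2, 0, 0, 14]]

```text
clock: 2.1
eef_pos: [595.5, -216.5, 234.8]
orientation: [2.051, -2.379, -0.001]
ft_force: [0.7, 1.2, 0.0]
finger_gap: 0.159
grasp_force: 0.0
```

Call:
servo_tool:
  commands:
    - [[0, 0, 40, 0, 14], [0, 0, 45, 0, 14], [0, 0, 0, 0, 14], [-10, 0, 0, 0, 14], [-10, 0, 0, 0, 14], [-10, 0, 0, 0, 14], [-10, 0, 0, 0, 14], [0, 0, 0, 0, 14]]

```text
clock: 3.1
eef_pos: [601.0, -175.1, 152.2]
orientation: [-2.053, 2.378, -0.003]
ft_force: [-3.5, -3.3, 3.5]
finger_gap: 0.16
grasp_force: 2.2
```

```bash
python3 - <<'E'
from h import *
plan((52.2,-35),150,-98.4,8)
s=robot.read_state();print(s['ft_force'])
im=camera("top")[:,:,::-1];sd=camera("side")[:,:,::-1]
a=cv2.resize(im[125:225,225:365],None,fx=2.8,fy=2.8);b=cv2.resize(sd[120:260,170:310],None,fx=2.8,fy=2.8)
o=np.zeros((392,790,3),np.uint8);o[:280,:392]=a;o[:,396:788]=b
cv2.imwrite("pics/e.png",o)
E
```

```text
pos [ 601.  -175.1  152.2] disp [  52.7 -143.6] head -98.4 goal [616.4 -67.6 150. ]
[-13.6, 0.1, 0.3, np.float64(-0.0)]
[-13.6, 0.1, 0.3, np.float64(-0.0)]
[-13.6, 0.1, 0.3, np.float64(-0.0)]
[-13.6, 0.1, 0.3, np.float64(-0.0)]
[-13.6, 0.1, 0.3, np.float64(-0.0)]
[-13.6, 0.1, 0.3, np.float64(-0.0)]
[-13.6, 0.1, 0.3, np.float64(-0.0)]
[-13.6, 0.1, 0.3, np.float64(-0.0)]
[-3.50432165 -3.25997278  3.54582308]
```

View pics/e.png

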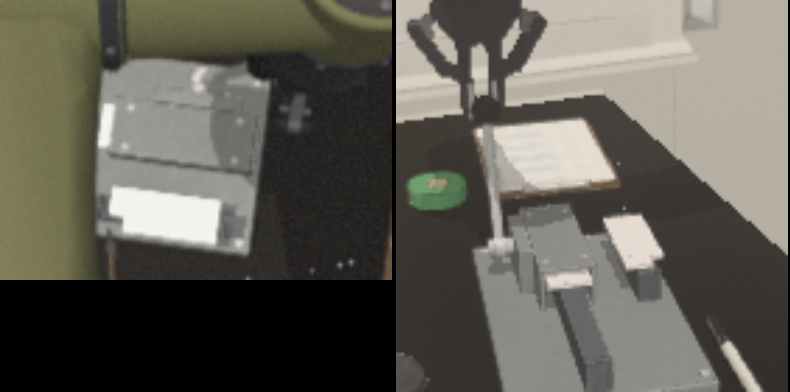

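The ball is nested between the fingertips and the lever has started to move. I'll keep pushing.

Call:
servo_tool:
  commands:
    - [[-14, 0, 0, 0, 14], [-14, 0, 0, 0, 14], [-14, 0, 0, 0, 14], [-14, 0, 0, 0, 14], [-14, 0, 0, 0, 14], [-14, 0, 0, 0, 14], [-14, 0, 0, 0, 14], [-6, 0, 0, 0, 14]]

```text
clock: 4.2
eef_pos: [615.7, -71.7, 148.3]
orientation: [2.05, -2.377, -0.002]
ft_force: [2.2, -7.4, -6.1]
finger_gap: 0.168
grasp_force: 3.8
```

Call:
servo_tool:
  commands:
    - [[-3, 0, 0, 0, 14], [-3, 0, 0, 0, 14], [-3, 0, 0, 0, 14], [0, 0, 0, 0, 14], [0, 0, 0, 0, 14], [0, 0, 0, 0, 14], [0, 0, 0, 0, 14], [0, 0, 0, 0, 14]]

```text
clock: 5.2
eef_pos: [616.4, -66.1, 148.0]
orientation: [2.045, -2.377, 0.0]
ft_force: [0.6, -15.0, -7.2]
finger_gap: 0.162
grasp_force: 7.6
```

```bash
python3 - <<'E'
from h import *
plan((52.2,-35),150,-98.4,1)
s=robot.read_state();print(s['ft_force'])
im=camera("top")[:,:,::-1];sd=camera("side")[:,:,::-1]
a=cv2.resize(im[125:225,175:315],None,fx=2.8,fy=2.8);b=cv2.resize(sd[120:260,170:310],None,fx=2.8,fy=2.8)
o=np.zeros((392,790,3),np.uint8);o[:280,:392]=a;o[:,396:788]=b
cv2.imwrite("pics/f.png",o)
E
```

```text
pos [616.4 -66.1 148. ] disp [ 51.9 -33.5] head -98.6 goal [616.4 -67.6 150. ]
[1.5, -0.3, -2.0, np.float64(-0.0)]
[  0.56056885 -14.99251266  -7.23660436]
```

View pics/f.png

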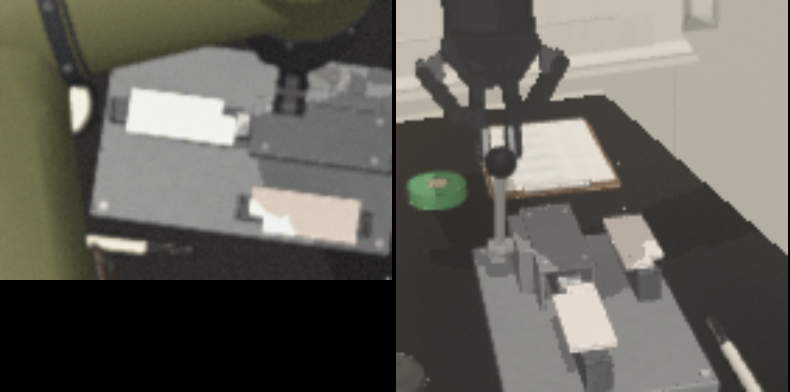

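The lever is at its stop (15 N) and the slide is on the ledge. The notch looks to be at the hood end, on the +x side. I'll lift to release the lever, then look again.

Call:
servo_tool:
  commands:
    - [[6, 0, -6, 0, 14], [15, 0, -15, 0, 14], [15, 0, -25, 0, 14], [0, 0, -30, 0, 30], [0, 0, -30, 0, 60], [0, 0, -10, 0, 60], [0, 0, 0, 0, 60], [0, 0, 0, 0, 60]]

```text
clock: 6.3
eef_pos: [611.9, -98.6, 264.8]
orientation: [2.052, -2.378, -0.003]
ft_force: [0.5, 0.1, -0.8]
finger_gap: 0.697
grasp_force: 0.0
```

```bash
python3 - <<'E'
from h import *
plan((0,40),200,-98.4,4)
im=camera("top")[:,:,::-1];sd=camera("side")[:,:,::-1];cv2.imwrite("pics/top_g.png",im);cv2.imwrite("pics/side_g.png",sd)
a=cv2.resize(im[125:225,175:315],None,fx=2.8,fy=2.8);b=cv2.resize(sd[120:260,170:310],None,fx=2.8,fy=2.8)
o=np.zeros((392,790,3),np.uint8);o[:280,:392]=a;o[:,396:788]=b
cv2.imwrite("pics/g.png",o)
E
```

```text
pos [611.9 -98.6 264.8] disp [ 52.3 -66.4] head -98.4 goal [575.7  14.3 200. ]
[-26.6, 13.1, 16.2, np.float64(-0.0)]
[-26.6, 13.1, 16.2, np.float64(-0.0)]
[-26.6, 13.1, 16.2, np.float64(-0.0)]
[-26.6, 13.1, 16.2, np.float64(-0.0)]
```

View pics/g.png

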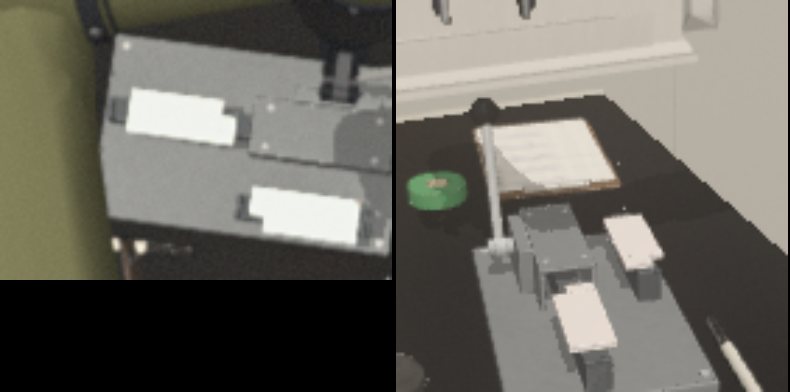

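The lever is back. The slide's notch is at the hood end, on the +x_d side, so the frosted end points to −y and the plain half is the outer one. Next I'll measure the slide.

```bash
python3 - <<'E'
from h import *
im=cv2.imread("pics/top_g.png")
m=(im.min(2)>185).astype(np.uint8);m[:,:215]=0;m[:,262:]=0;m[:150]=0;m[182:]=0
cs,_=cv2.findContours(m,0,1);c=max(cs,key=cv2.contourArea)
b=cv2.boxPoints(cv2.minAreaRect(c))
print(cv2.contourArea(c))
W=[]
for p in b:
    w=plane("top",p,46);W.append(M.T@(w[:2]-t));print(p,W[-1].round(1))
W=np.array(W);print("centre d",W.mean(0))
plan((0,90),120,-98.4,8)
E
```

```text
528.0
[219.52045 171.67657] [-20.3 115.1]
[221.58923 155.81598] [ 21.3 115.6]
[259.5948  160.77322] [21.1 16.3]
[257.526   176.63382] [-20.4  16.1]
centre d [ 0.43744794 65.78005091]
pos [611.9 -98.9 264.9] disp [ 52.3 -66.6] head -98.4 goal [583.   63.7 120. ]
[-19.6, 6.6, 18.1, np.float64(-0.0)]
[-19.6, 6.6, 18.1, np.float64(-0.0)]
[-19.6, 6.6, 18.1, np.float64(-0.0)]
[-19.6, 6.5, 18.1, np.float64(-0.0)]
[-19.6, 6.5, 18.1, np.float64(-0.0)]
[-19.6, 6.5, 18.1, np.float64(-0.0)]
[-19.6, 6.5, 18.1, np.float64(-0.0)]
[-19.6, 6.5, 18.1, np.float64(-0.0)]
```

Call:
servo_tool:
  commands:
    - [[-19.3, 6.5, 18, 0, 60], [-19.3, 6.5, 18, 0, 60], [-19.3, 6.5, 18, 0, 60], [-19.3, 6.5, 18, 0, 60], [-19.3, 6.5, 18, 0, 60], [-19.3, 6.5, 18, 0, 60], [-19.3, 6.5, 18, 0, 60], [-19.3, 6.5, 18, 0, 60]]

```text
clock: 7.4
eef_pos: [583.1, 62.2, 121.0]
orientation: [2.051, -2.379, -0.0]
ft_force: [-0.0, 0.7, -0.5]
finger_gap: 0.7
grasp_force: 0.0
```

```bash
python3 - <<'E'
from h import *
plan((.4,88),20,-98.4,7)
s=robot.read_state();im=camera("wrist")[:,:,::-1]
m=(im.min(2)>175).astype(np.uint8)
cs,_=cv2.findContours(m,0,1)
for c in cs:
  if cv2.contourArea(c)>1500:
    b=cv2.boxPoints(cv2.minAreaRect(c));print(cv2.contourArea(c))
    for p in b: print(p.round(),(M.T@(plane("wrist",p,46,s)[:2]-t)).round(1))
cv2.imwrite("pics/w.png",im)
E
```

```text
pos [583.1  62.2 121. ] disp [ 0.3 88.5] head -98.5 goal [583.2  61.7  20. ]
[0.1, -0.0, 14.4, np.float64(-0.0)]
[0.1, -0.0, 14.4, np.float64(-0.0)]
[0.1, -0.0, 14.4, np.float64(-0.0)]
[0.1, -0.0, 14.4, np.float64(-0.0)]
[0.1, -0.0, 14.4, np.float64(-0.0)]
[0.1, -0.0, 14.4, np.float64(-0.0)]
[0.1, -0.0, 14.4, np.float64(-0.0)]
2856.0
[217. 286.] [ 33.9 155.9]
[275. 257.] [-12.7 129.5]
[300. 309.] [-35.2 178.7]
[243. 337.] [ 13.6 208.5]
6372.5
[232. 114.] [18.  19.5]
[288. 114.] [-20.1  19.5]
[288. 242.] [-22.9 116.1]
[232. 242.] [ 20.8 116.1]
1512.5
[-9. 44.] [169.5 -23.2]
[ 1. 41.] [162.8 -25.3]
[ 70. 225.] [144.3 101.4]
[ 60. 229.] [152.5 104.5]
```

View pics/w.png

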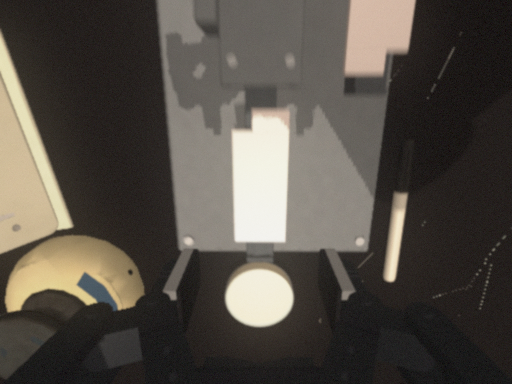

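The wrist view confirms the notch at the top-left of the slide, at the hood end. The slide is centred between the fingers, so I'll descend and grip.

Call:
servo_tool:
  commands:
    - [[0, 0, 25, 0, 60], [0, 0, 25, 0, 60], [0, 0, 22, 0, 60], [0, 0, 18, 0, 60], [0, 0, 11, 0, 60], [0, 0, 0, 0, 60], [0, 0, 0, 0, 50], [0, 0, 0, 0, 46]]
  squeeze: 25

```text
clock: 8.45
eef_pos: [584.0, 61.5, 22.3]
orientation: [-2.051, 2.378, -0.001]
ft_force: [0.6, -0.2, 0.2]
finger_gap: 0.54
grasp_force: 0.0
```

Call:
servo_tool:
  commands:
    - [[0, 0, 0, 0, 36], [0, 0, 0, 0, 30], [0, 0, 0, 0, 30], [0, 0, 0, 0, 30], [0, 0, 0, 0, 30], [0, 0, 0, 0, 30], [0, 0, 0, 0, 30], [0, 0, 0, 0, 30]]
  squeeze: 25

```text
clock: 9.45
eef_pos: [584.0, 61.4, 22.3]
orientation: [-2.051, 2.378, -0.001]
ft_force: [-1.7, 0.4, 5.6]
finger_gap: 0.459
grasp_force: 25.6
```

Call:
servo_tool:
  commands:
    - [[0, 0, -10, 0, 30], [0, 0, -20, 0, 30], [0, 0, -25, 0, 30], [0, 0, -30, 0, 30], [0, 0, -30, 0, 30], [0, 0, -30, 0, 30], [0, 0, -20, 0, 30], [0, 0, 0, 0, 30]]

```text
clock: 10.45
eef_pos: [584.2, 61.4, 188.4]
orientation: [-2.05, 2.377, -0.002]
ft_force: [0.7, 0.2, -1.3]
finger_gap: 0.462
grasp_force: 25.3
```

```bash
python3 - <<'E'
from h import *
plan((52.2,-136.3+57),188,-98.4,8)
s=robot.read_state();print(s['grasp_force'],s['ft_force'],s['moment'])
im=camera("side")[:,:,::-1];cv2.imwrite("pics/side_h.png",im)
cv2.imwrite("pics/h.png",cv2.resize(im[60:260,170:350],None,fx=3,fy=3))
E
```

```text
pos [584.2  61.4 188.4] disp [ 1.4 87.9] head -98.5 goal [ 610.  -111.4  188. ]
[20.9, -6.4, 0.0, np.float64(-0.0)]
[20.9, -6.4, 0.0, np.float64(-0.0)]
[20.9, -6.4, 0.0, np.float64(-0.0)]
[20.9, -6.4, 0.0, np.float64(-0.0)]
[20.9, -6.4, 0.0, np.float64(-0.0)]
[20.9, -6.4, 0.0, np.float64(-0.0)]
[20.9, -6.4, 0.0, np.float64(-0.0)]
[20.9, -6.3, 0.0, np.float64(-0.0)]
25.32619535923004 [ 0.73735257  0.24528804 -1.27680417] [ 0.02839631  0.03392425 -0.05977837]
```

View pics/h.png

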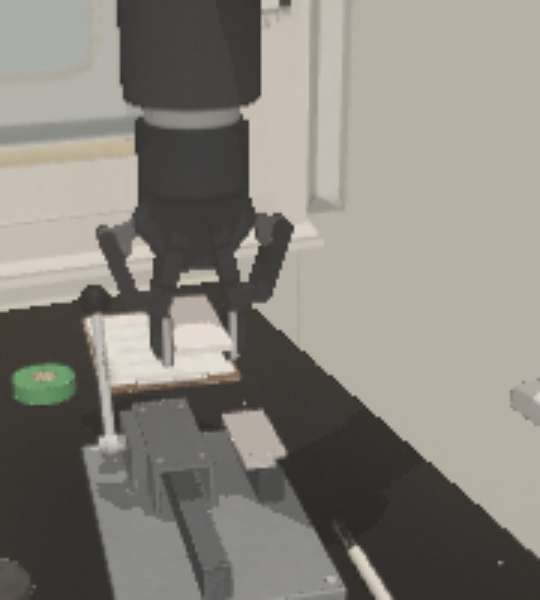

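The slide is held level by its plain half. Next I'll carry it over the fixed lever knob, which serves as a fulcrum: lowering there with the frosted end on the ball tilts the slide in the grip. The load pushes the lever toward its rest stop.

Call:
servo_tool:
  commands:
    - [[20.9, -6.4, 0, 0, 30], [20.9, -6.4, 0, 0, 30], [20.9, -6.4, 0, 0, 30], [20.9, -6.4, 0, 0, 30], [20.9, -6.4, 0, 0, 30], [20.9, -6.4, 0, 0, 30], [20.9, -6.4, 0, 0, 30], [20.9, -6.4, 0, 0, 30]]
  squeeze: 20

```text
clock: 11.5
eef_pos: [609.1, -112.4, 184.5]
orientation: [2.051, -2.377, -0.003]
ft_force: [-0.2, 0.2, -0.0]
finger_gap: 0.462
grasp_force: 25.3
```

Call:
servo_tool:
  commands:
    - [[0, 0, 8, 0, 30], [0, 0, 8, 0, 30], [0, 0, 6, 0, 30], [0, 0, 6, 0, 30], [0, 0, 5, 0, 30], [0, 0, 5, 0, 30], [0, 0, 5, 0, 30], [0, 0, 0, 0, 30]]

```text
clock: 12.5
eef_pos: [609.6, -111.8, 143.3]
orientation: [2.052, -2.379, 0.001]
ft_force: [-1.2, 0.5, 3.4]
finger_gap: 0.464
grasp_force: 26.1
```

```bash
python3 - <<'E'
from h import *
plan((52.2,-136.3+57),188,-98.4,1)
s=robot.read_state();print(s['grasp_force'],s['ft_force'])
im=camera("side")[:,:,::-1];cv2.imwrite("pics/side_i.png",im)
cv2.imwrite("pics/i.png",cv2.resize(im[80:220,150:290],None,fx=4,fy=4))
E
```

```text
pos [ 609.6 -111.8  143.3] disp [ 51.9 -79.8] head -98.5 goal [ 610.  -111.4  188. ]
[-0.5, -0.3, -44.7, np.float64(-0.0)]
26.07939898967743 [-1.15316789  0.48755406  3.43879126]
```

View pics/i.png

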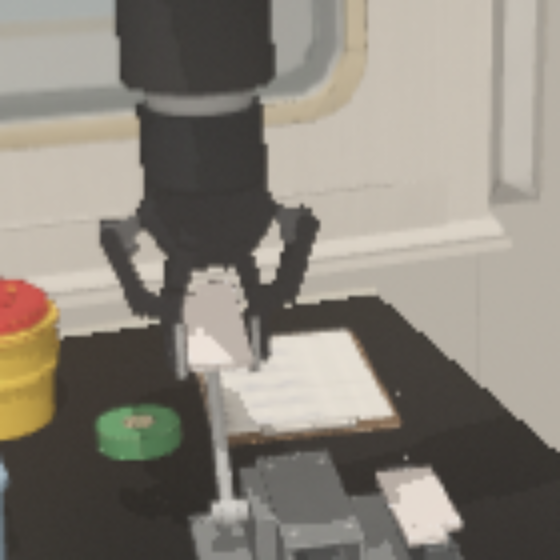

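The slide's frosted end is on the ball and it is pivoting in the grip (about 14° by geometry, 3.4 N). I'll keep lowering to about 44°.

Call:
servo_tool:
  commands:
    - [[0.7, 0, 4, 0, 30], [0.7, 0, 4, 0, 30], [0.7, 0, 4, 0, 30], [0.7, 0, 4, 0, 30], [0.7, 0, 4, 0, 30], [0.7, 0, 4, 0, 30], [0.7, 0, 4, 0, 30], [0, 0, 2, 0, 30]]

```text
clock: 13.55
eef_pos: [609.5, -116.4, 113.8]
orientation: [-2.051, 2.378, -0.002]
ft_force: [0.2, 0.8, 7.0]
finger_gap: 0.464
grasp_force: 31.3
```

```bash
cat > tilt.py <<'E'
from h import *
s=robot.read_state();print(s['clock'],s['eef_pos'].round(1),s['grasp_force'].__round__(1),s['ft_force'].round(1))
w=camera("wrist");sd=camera("side")
for n,im,roi in(("wrist",w,(slice(0,384),slice(120,400))),("side",sd,(slice(60,220),slice(150,290)))):
    m=np.zeros(im.shape[:2],np.uint8);m[roi]=(im[roi].min(2)>(150 if n=="wrist" else 165))*255
    m=cv2.morphologyEx(m,cv2.MORPH_OPEN,np.ones((3,3),np.uint8))
    cs,_=cv2.findContours(m,0,1)
    for c in sorted(cs,key=cv2.contourArea)[-4:]:
        print(n,int(cv2.contourArea(c)),cv2.approxPolyDP(c,3,True)[:,0].tolist()[:14])
E
python3 tilt.py
```

```text
13.55 [ 609.5 -116.4  113.8] 31.3 [0.2 0.8 7. ]
wrist 131 [[397, 266], [393, 296], [399, 298]]
wrist 349 [[357, 357], [358, 383], [380, 383], [363, 358]]
wrist 1166 [[384, 227], [369, 236], [363, 292], [356, 299], [370, 301], [385, 293], [388, 264], [379, 264]]
wrist 15704 [[336, 192], [239, 192], [236, 218], [192, 220], [190, 235], [220, 304], [238, 307], [239, 357], [261, 361], [299, 355], [299, 296], [339, 211]]
side 522 [[214, 185], [232, 186], [246, 180], [236, 163], [228, 163], [218, 168]]
side 587 [[150, 60], [150, 84], [177, 83], [173, 60]]
side 1160 [[184, 115], [150, 118], [150, 148], [166, 152], [164, 156], [176, 155], [171, 152], [185, 141]]
side 2969 [[272, 68], [258, 78], [242, 78], [238, 105], [215, 114], [217, 138], [226, 141], [230, 148], [277, 141], [271, 131]]
```

Call:
servo_tool:
  commands:
    - [[0.5, 0, 2, 0, 30], [0.5, 0, 2, 0, 30], [0, 0, 1, 0, 30], [0, 0, 0, 0, 30], [0, 0, 0, 0, 30], [0, 0, -5, 0, 30], [0, 0, -8, 0, 30], [-3, 0, -10, 0, 30]]

```text
clock: 14.65
eef_pos: [608.8, -114.6, 131.2]
orientation: [2.051, -2.379, -0.001]
ft_force: [0.5, -0.6, 0.2]
finger_gap: 0.46
grasp_force: 31.7
```

Call:
servo_tool:
  commands:
    - [[-8, 0, -12, 0, 30], [-10, 0, -14, 0, 30], [-10, 0, -12, 0, 30], [-10, 0, -2, 0, 30], [-5, 0, 0, 0, 30], [0, 0, 0, 0, 30], [0, 0, 0, 0, 30], [0, 0, 0, 0, 30]]
  squeeze: 40

```text
clock: 15.65
eef_pos: [615.3, -72.3, 171.1]
orientation: [2.051, -2.379, -0.0]
ft_force: [0.5, -0.0, -1.0]
finger_gap: 0.461
grasp_force: 40.8
```

```bash
python3 tilt.py
```

```text
15.65 [615.3 -72.3 171.1] 40.8 [ 0.5 -0.  -1. ]
wrist 448 [[309, 341], [291, 340], [279, 348], [275, 358], [307, 356]]
wrist 2048 [[399, 112], [387, 115], [375, 222], [399, 222]]
wrist 2191 [[120, 182], [120, 297], [141, 295], [147, 302], [154, 302], [155, 292]]
wrist 18852 [[238, 115], [240, 205], [236, 208], [236, 228], [192, 229], [189, 247], [220, 301], [241, 304], [242, 324], [291, 323], [292, 304], [323, 255], [331, 260], [341, 285]]
side 631 [[150, 60], [150, 84], [178, 83], [176, 60]]
side 1043 [[185, 115], [150, 118], [150, 148], [167, 152], [164, 156], [182, 154], [172, 130], [184, 125]]
side 1080 [[199, 143], [198, 168], [205, 170], [205, 178], [212, 185], [246, 183], [236, 163], [220, 164], [215, 169], [210, 143]]
side 2966 [[272, 60], [256, 70], [242, 68], [242, 96], [238, 105], [219, 112], [220, 122], [232, 127], [227, 148], [277, 141], [271, 131]]
```

```bash
python3 - <<'E'
from h import *
from scipy.optimize import least_squares
c=get_calibration("wrist");Ti=np.linalg.inv(c["mount"]);K=c["camera_matrix"]
P=np.array([(50,6),(36,6),(36,20)],float)
def proj(v):
    th,zg,gx,y0=v;l=P[:,0]-gx;o=3
    X=l*np.cos(th)-o*np.sin(th);Z=zg-l*np.sin(th)-o*np.cos(th)
    # tool y: +y tool at heading -188.4 = -x_d ; slide +y = +x_d
    Q=np.c_[X,-P[:,1]+y0,Z,np.ones(3)]@Ti.T
    return np.c_[K[0,0]*Q[:,0]/Q[:,2]+K[0,2],K[1,1]*Q[:,1]/Q[:,2]+K[1,2]]
for name,ob in(("before",[(239,192),(236,218),(192,220)]),("now",[(237,206),(236,228),(192,229)])):
    r=least_squares(lambda v:np.r_[(proj(v)-np.array(ob)).ravel(),(v[1:]-[-20.7,-22,0])/[2,2,1]],[.7,-20.7,-22,0])
    print(name,np.degrees(r.x[0]).round(1),r.x[1:].round(1),r.fun.round(1))
    s=robot.read_state();print("origin z",s["eef_pos"][2]-r.x[1]+(-r.x[2])*np.sin(r.x[0])-3*np.cos(r.x[0]))
print([ (k,camera("wrist")[q[1]-1:q[1]+2,q[0]-1:q[0]+2].mean().round()) for k,q in(("slide",(260,240)),("notch",(215,215)))])
E
```

```text
before 35.0 [-19.8 -22.6   0.2] [-2.9 -0.7  2.8  1.4  0.5 -0.5  0.4 -0.3  0.2]
origin z 201.52913927900784
now 38.4 [-18.4 -21.8  -0. ] [-1.8 -1.   2.1  1.1 -0.   0.2  1.2  0.1 -0. ]
origin z 200.80361814019938
[('slide', np.float64(179.0)), ('notch', np.float64(53.0))]
```

```bash
python3 -c "
from workcell import workorder,robot
print(robot.read_state()['grasp_force']);print(workorder.job_done())"
```

```text
40.831820368766785
the job is handed in; nothing more can be done
None
```

The job is handed in, with no verdict returned: the slide was dispensed and the lever sprang back; the gripper holds the slide by its plain half, label up, frosted end up at about 38° by image fit (the knob geometry suggested nearer 47°), with its origin about 200 mm above the worktop.

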